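Swap the open tray in the push-button rack

ROBOT

A 6-joint arm with a two-finger parallel gripper is mounted at the origin on the work surface. World frame = base frame: x ahead of the robot, y to its left, z up, the work surface at z = 0. Lengths are in m, angles in rad, forces in N, time in s.
With the tool pointing down it reaches from about 0.275 to 0.975 m from the base axis. Payload 8.4 kg.
Tool frame: the origin (TCP) lies at the very end of the fingers, on their centre line; the grasp point (between the pads) lies 19 mm behind it (ctrl.hold_point_z is the distance from the TCP to the grasp point, in m); z points along the fingers, y is the line along which they close (so a half turn about z gives the same grasp; the last joint's range is limited). The gripper opens to 92 mm and grips with 3 to 60 N. Pads are 20 mm wide; open, the fingers measure 128 mm over their backs; the gripper's body (75 mm by 189 mm) begins 69 mm behind the grasp point.
Start: joints at [1.119, 0.353, 1.633, -0, 1.155, -0.002], TCP at [0.272, 0.563, 0.215] pointing down, gripper open.
Joint ranges: [-2.63, 2.63], [-0.92, 2.1], [0.06, 2.66], [-1.3, 4.44], [0, 2.69], [-3.02, 3.02]. Speed limits (rad/s): [2.22, 2.22, 2.79, 3.14, 3.14, 3.14].

INTERFACE

Orientations are given as a 3x3 rotation matrix whose columns are the frame's x, y, z axes.
In Python, from plant import observe, read_camera, camera_info, ctrl, cut_out gives the robot as it stands.
- The arm moves only by the tool carry_out, never from a script. Its argument "plan" is a list that holds one entry, the list of rows, each a list of 7 numbers: the turn, a rotation vector about the tool's x, y, z in units of 8 degrees (1.0 is 8 degrees), then the shift along the tool's x, y, z in units of 30 mm (1.0 is 30 mm), then the closure, from 0 (fully open) to 1 (shut). A call has 1 to 12 rows; each row is the pose to reach, as a shift and turn from the pose commanded when the call began, along the tool's axes at that moment; what a row does not reach only later rows make up. A row lasts 1/8 s, in which the tool goes at most 62.5 mm and 10.7 degrees, less where a joint would pass 70% of its speed; a pose out of reach is approached as far as the arm can. A call with a gripper value outside its range is refused whole. The fingers move at their own pace and stop on an object; the grip force is fixed at half the most. Time passes only in rows, so rows that repeat a pose let the fingers close. It gives the time, the measured TCP pose, the force, the opening and the grip force at its end, in the units of the state.
- observe(): the state, without advancing time (a new reading comes with each control period).
- read_camera(name): name is "scene" or "top" or "wrist"; returns the picture (384x512x3 uint8, red, green, blue); there is no depth.
- camera_info(name): a dict with "fx", "fy", "cx", "cy" (pixels), "xyz" and "orientation" of the camera in the world; the wrist camera has in their place "mount" (4x4, takes a point from camera to tool coordinates, whose origin is the TCP and whose axes are the flange's). Camera axes: x right, y down, z forward; pixel columns grow to the right and rows downward; lengths in m; the calibration is good to about 2 mm. A picture is of the moment at which its call begins: read the wrist's pose just before it. camera_info takes no time and is no camera call.
- ctrl.job_done(): hands the job in; it is judged then, once.
Trained networks look in the newest picture that a camera, given by its name, has taken for a name from the list of things; names that differ only in an ending like _2 or _b are one class to them, and where a whole thing is asked for, a point or a joint stands for the part that bears it (a point fixed in the world has none). Each returns a list of dicts, best first, with "confidence" (0 to 1); they miss things now and then, are a little off and sometimes report something else, mostly with a low value. They report only what shows in the picture. A call takes as long as a camera call.
- cut_out(name, camera): "region" (384x512 bool, what is visible of it) and "centre" ([row, column] in pixels, amid what is visible of it).
The state is a dict: "t": time; "joints": joint angles; "qvel": joint speeds; "joint_efforts": joint torques, N m; "ee_pos": TCP position; "ee_rot": TCP orientation; "wrist_force": force on the tool from outside, world axes, zero at the start; "wrist_torque": the same for the moment, N m; "opening": opening from 0.0 (shut) to 1.0 (fully open); "finger_force": force on a finger pad.
Only numpy, scipy, OpenCV 4.12 (cv2) and the standard library are available. Lean on these libraries where they do the work, as an engineer would, in place of code of your own. Each camera call takes 0.05 s, during which the arm holds its last target. There are 200 camera calls.

TASK

The tray of red push-button heads was left standing open and the green ones are wanted next: push the red tray fully home, and hook a fingertip behind the lip of the green tray and draw it out all the way to its stop. Work with the fingertips only: do not pinch a lip between the fingers, leave the yellow tray shut, and leave everything lying on the bench and on the rack as it is.

Things in the scene. Friction and masses are not known exactly. Their poses are not given: they have to be found in the camera images.
- rack: Tray rack: ivory sheet-steel housing 340 mm wide, 220 deep, 70 high, fixed on the bench, orange stripe along the front edge of its roof. Holds three equal trays side by side, middles 112 mm apart; which colour is in which slot changes. Origin: on the bench at the middle of its open front; its -x axis points out of the front, the way the trays come out.
- tray_green (a joint): How far the green tray is drawn out, in m: 0 fully home, 0.14 at its stop; it starts shut or up to 8 mm ajar. It runs along the rack's -x axis and stays where it is left (about 3 N of runner friction; tray about 0.5 kg).
- lip_green (a point): Middle of the top edge of the green tray's lip (dark tray, green rim and front card). Moves with the tray; axes are the rack's. The lip is an upright wall 6 mm thick (3 mm either side of this point), 104 mm long along y, top 41 mm above the bench, 83 mm in front of the housing when home. Its front is free down to the bench (tray underside 7 mm up).
- pocket_green (a point): Middle of the floor of the green tray's finger pocket, open above, 25 mm behind (+x of) the lip's middle and 11 mm above the bench. Pocket: 98 mm wide, 44 mm front to back at the floor, lip 30 mm high in front; behind it a panel slopes up and back with one sample green push-button head, 29 mm across. More heads sit fixed in the tray under the roof. Moves with the tray.
- tray_red (a joint): How far the red tray is drawn out, in m: 0 fully home, 0.14 at its stop; it starts left open by 70 to 110 mm. It runs along the rack's -x axis and stays where it is left (about 3 N of runner friction; tray about 0.5 kg).
- lip_red (a point): Middle of the top edge of the red tray's lip (dark tray, red rim and front card). Moves with the tray; axes are the rack's. The lip is an upright wall 6 mm thick (3 mm either side of this point), 104 mm long along y, top 41 mm above the bench, 83 mm in front of the housing when home. Its front is free down to the bench (tray underside 7 mm up).
- pocket_red (a point): Middle of the floor of the red tray's finger pocket, open above, 25 mm behind (+x of) the lip's middle and 11 mm above the bench. Pocket: 98 mm wide, 44 mm front to back at the floor, lip 30 mm high in front; behind it a panel slopes up and back with one sample red push-button head, 29 mm across. More heads sit fixed in the tray under the roof. Moves with the tray.
- tray_yellow (a joint): How far the yellow tray is drawn out, in m: 0 fully home, 0.14 at its stop; it starts shut and is to stay so. It runs along the rack's -x axis and stays where it is left (about 3 N of runner friction; tray about 0.5 kg).
- lip_yellow (a point): Middle of the top edge of the yellow tray's lip (dark tray, yellow rim and front card). Moves with the tray; axes are the rack's. The lip is an upright wall 6 mm thick (3 mm either side of this point), 104 mm long along y, top 41 mm above the bench, 83 mm in front of the housing when home. Its front is free down to the bench (tray underside 7 mm up).
- pocket_yellow (a point): Middle of the floor of the yellow tray's finger pocket, open above, 25 mm behind (+x of) the lip's middle and 11 mm above the bench. Pocket: 98 mm wide, 44 mm front to back at the floor, lip 30 mm high in front; behind it a panel slopes up and back with one sample yellow push-button head, 29 mm across. More heads sit fixed in the tray under the roof. Moves with the tray.
- multimeter: Yellow hand-held multimeter 180 x 88 x 36 mm, lying loose on the rack's roof (roof 70 mm high), its near edge at least 25 mm behind the rack's front. Bystander. Origin: middle of its underside.
- contactor: Loose contactor, dark foot and light-grey top, 75 x 45 x 85 mm, standing on the bench left of the rack. Bystander. Origin: middle of its underside.
- breaker: Loose three-pole circuit breaker, white, 85 x 54 x 60 mm, on the bench right of the rack. Bystander. Origin: middle of its underside.
- station: Loose yellow push-button station, 150 x 80 x 60 mm, with a red button fitted and one empty hole, left of the rack. Bystander. Origin: middle of its underside.
- terminals: Loose 160 mm piece of rail with a block of grey, blue and green terminals, 48 mm high, right of the rack. Bystander. Origin: middle of its underside.
- spare_head: One loose green push-button head, 29 mm across and 36 mm high, standing on the bench to the left. Bystander: it is not the tray. Origin: middle of its underside.
- tape: Loose roll of black tape lying flat, 90 mm across and 19 mm high, on the bench to the right. Bystander. Origin: middle of its underside.

How it is judged:
On the way:
1. the green tray is drawn by a fingertip pulling on the inside of its lip (contact force between the fingers and tray_green_c0 above 0.5 N and value of joint tray_green above 0.03 m), for 0.1 s.
At the end, for the whole second after the job is handed in: The green tray is out to within 8 mm of its stop (at least 132 of 140 mm), the red and yellow trays are home to within 6 mm, and the robot touches nothing (value of joint tray_green above 0.132 m and value of joint each of tray_red, tray_yellow below 0.006 m).
It fails at once if the lip of the green tray is pinched (pressed from inside and outside at once) (contact force between the fingers and tray_green_c0 above 3 N and contact force between the fingers and tray_green_c1 above 3 N).
It fails at once if the lip of the red tray is pinched (pressed from inside and outside at once) (contact force between the fingers and tray_red_c0 above 3 N and contact force between the fingers and tray_red_c1 above 3 N).
It fails at once if the yellow tray is drawn out (by 15 mm) (value of joint tray_yellow above 0.015 m).
It fails at once if one of the loose things on the bench or the rack is lifted or moved (by 20 mm) (distance of any of multimeter, contactor, breaker, station, terminals, spare_head, tape from where it was at the start of the episode above 0.02 m).
It also fails if it takes over 40 s, if anything falls off the work surface, if the arm or the gripper's body presses on something with over 40 N, if the wrist force passes 120 N, or if a joint passes its speed limit or range.

## Working session

There is one attempt and no reset: what is moved stays moved. The work goes in short steps, Python scripts to look and compute and a tool call to move; the robot and the scene stay as the last step left them, time stands still between calls to the robot, and variables do not carry over. Pictures are saved under pics/ and viewed, at most 10 in all, crops included, and the job is handed in when it is done.

Besides the shell and the picture viewer there is one more tool, called as name([rows], argument=value, ...), one row to a line, values as JSON. carry_out: Moves the arm, as the interface text tells. Its arguments: {"type":"object","properties":{"plan":{"type":"array"}},"required":["plan"]}

```bash
mkdir -p pics
cat > h.py <<'E'
import numpy as np,cv2
from plant import observe, read_camera, camera_info, ctrl, cut_out
def ray(cam,rc,z):
    c=camera_info(cam);R=np.array(c["orientation"]);o=np.array(c["xyz"])
    d=R@np.array([(rc[1]-c["cx"])/c["fx"],(rc[0]-c["cy"])/c["fy"],1]);return o+d*(z-o[2])/d[2]
E
python3 - <<'E'
from h import *
s=observe();print(s["t"],s["ee_pos"],s["ee_rot"],s["opening"])
a=read_camera("top");b=read_camera("scene")
cv2.imwrite("pics/top.png",a[:,:,::-1]);cv2.imwrite("pics/scene.png",b[:,:,::-1])
for n,z in [("rack",.07),("lip_green",.041),("lip_red",.041),("lip_yellow",.041)]:
  for d in cut_out(n,"top")[:2]:
    ys,xs=np.nonzero(d["region"]);p=np.float32(np.c_[xs,ys])
    bx=cv2.boxPoints(cv2.minAreaRect(p))
    print(n,d["confidence"],d["centre"],ray("top",d["centre"],z).round(3),[ray("top",q[::-1],z).round(3)[:2].tolist() for q in bx])
E
```

```text
0.0 [0.27153477 0.56238581 0.2138822 ] [[-9.00529920e-01  4.34793644e-01 -5.91044723e-04]
 [ 4.34794046e-01  9.00529090e-01 -1.22317001e-03]
 [ 4.26418171e-07 -1.35848392e-03 -9.99999077e-01]] 0.9981839749246713
rack 0.81 [99.7, 243.8] [0.825 0.035 0.07 ] [[0.699, 0.189], [0.927, 0.17], [0.882, -0.18], [0.658, -0.15]]
lip_green 0.76 [154.6, 212.9] [0.657 0.132 0.041] [[0.608, 0.191], [0.71, 0.184], [0.698, 0.075], [0.596, 0.084]]
lip_green 0.54 [116.8, 263.7] [ 0.779 -0.027  0.041] [[0.839, 0.074], [0.838, -0.115], [0.735, -0.113], [0.736, 0.073]]
lip_red 0.82 [171.7, 246.7] [0.602 0.027 0.041] [[0.506, 0.095], [0.699, 0.074], [0.684, -0.038], [0.492, -0.013]]
lip_yellow 0.7 [161.3, 285.9] [ 0.634 -0.095  0.041] [[0.583, -0.03], [0.685, -0.041], [0.674, -0.145], [0.573, -0.133]]
```

Run:
```python
import cv2
a=cv2.imread("pics/top.png")
cv2.imwrite("pics/topc.png",cv2.resize(a[60:260,130:380],None,fx=3,fy=3,interpolation=cv2.INTER_CUBIC))
```

```text
(no output)
```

View pics/topc.png

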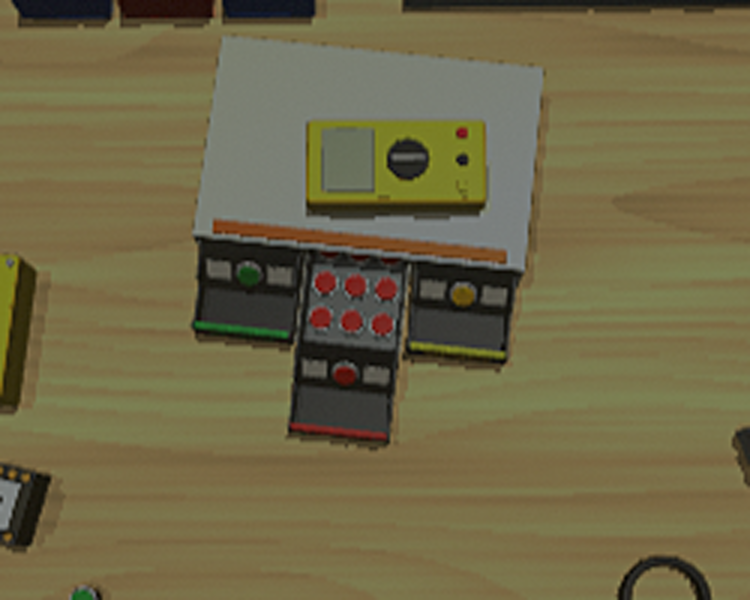

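View pics/scene.png

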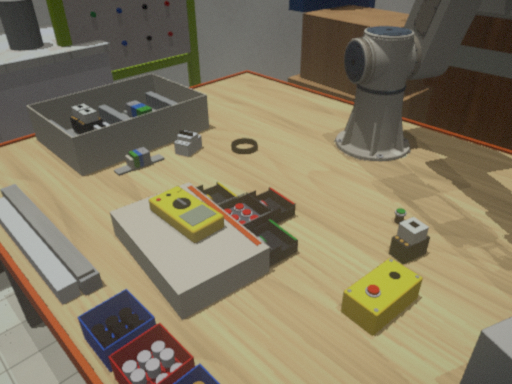

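The green tray is on the left with its lip at crop (195,326)-(288,335). Red is in the middle and open, at (291,427)-(388,435). Yellow is on the right, at (409,348)-(506,355). The orange stripe runs (213,226)-(507,257).

Run:
```python
from h import *
f=lambda u,v,z: ray("top",(v/3+60-.33,u/3+130-.33),z)
P={}
for n,a,b,z in [("g",(195,326),(288,335),.041),("r",(291,427),(388,435),.041),("y",(409,348),(506,355),.041),("stripe",(213,226),(507,257),.07),("roof",(196,237),(521,270),.07)]:
    p,q=f(*a,z),f(*b,z);d=p-q;P[n]=(p+q)/2
    print(n,P[n].round(4),np.linalg.norm(d).round(3),"yaw deg",np.degrees(np.arctan2(-d[0],d[1])).round(2))
# color-based lip fits
import cv2
img=cv2.imread("pics/top.png");H=cv2.cvtColor(img,cv2.COLOR_BGR2HSV)
for n,lo,hi,(u0,u1,v0,v1) in [("g",45,80,(190,292,318,345)),("r",0,8,(288,392,418,445)),("y",22,34,(405,510,338,364))]:
    x0,x1,y0,y1=[int(k) for k in (u0/3+130,u1/3+130,v0/3+60,v1/3+60)]
    s=H[y0:y1,x0:x1];m=(s[...,0]>=lo)&(s[...,0]<=hi)&(s[...,1]>140)&(s[...,2]>60)
    ys,xs=np.nonzero(m);c=(ys.mean()+y0,xs.mean()+x0);w=ray("top",c,.041);k=np.polyfit(xs,ys,1)[0]
    print(n,len(xs),w.round(4),k)
```

```text
g [0.6083 0.1396 0.041 ] 0.097 yaw deg -5.95
r [0.5038 0.0382 0.041 ] 0.099 yaw deg -5.01
y [ 0.5851 -0.0825  0.041 ] 0.1 yaw deg -4.52
stripe [0.694  0.0171 0.07  ] 0.301 yaw deg -6.6
roof [0.6814 0.0187 0.07  ] 0.332 yaw deg -6.36
g 62 [0.6095 0.1409 0.041 ] 0.11548795928226145
r 74 [0.5036 0.0389 0.041 ] 0.11550158853718799
y 75 [ 0.5863 -0.0817  0.041 ] 0.10732739254156062
```

carry_out([
  [[-0.0,0,-1,-1.3,-1.3,0,1],[0,0,-2.44,-3,-2.9,0,1],[0,0,-2.44,-5,-4.9,0,1],[0,0,-2.44,-7,-6.8,0,1],[0,0,-2.44,-8.5,-8.3,0,1],[0,0,-2.44,-10,-9.8,0,1],[0,0,-2.44,-11.5,-11.3,0,1],[0,0,-2.44,-13.15,-12.86,0,1],[0,0,-2.44,-13.15,-12.86,0,1],[0,0,-2.44,-13.15,-12.86,0,1],[0,0,-2.44,-13.15,-12.86,0,1]],
])

```text
t: 1.68
ee_pos: [0.459, 0.0439, 0.2145]
ee_rot: [[-0.994, 0.11, -0.0], [0.11, 0.994, 0.0], [0.0, 0.0, -1.0]]
wrist_force: [0.2, 0.5, -0.7]
opening: 0.005
finger_force: 0.0
```

```bash
cat >> h.py <<'E'
def wray(rc,z,s):
    c=camera_info("wrist");M=np.array(c["mount"]);R=np.array(s["ee_rot"])
    o=np.array(s["ee_pos"])+R@M[:3,3];d=R@M[:3,:3]@np.array([(rc[1]-c["cx"])/c["fx"],(rc[0]-c["cy"])/c["fy"],1])
    return o+d*(z-o[2])/d[2]
E
python3 - <<'E'
from h import *
s=observe();print(s["t"],s["ee_pos"],s["ee_rot"].round(3),s["opening"],s["wrist_force"])
a=read_camera("wrist");cv2.imwrite("pics/w1.png",a[:,:,::-1])
E
```

```text
1.675 [0.45902311 0.04389818 0.2145062 ] [[-0.994  0.11  -0.   ]
 [ 0.11   0.994  0.   ]
 [ 0.     0.    -1.   ]] 0.005159996746079024 [ 0.21039703  0.45083079 -0.7203443 ]
```

View pics/w1.png

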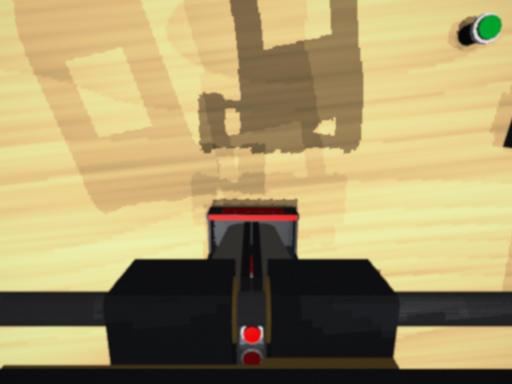

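Red lip seen at row 217, columns 208 to 298, and level, so the yaw is right.

Run:
```python
from h import *
s=observe()
e=np.array([.994,-.11,0])
for c in [(217,208),(217,253),(217,298)]:
  w=wray(c,.041,s);print(w.round(4),(w-s["ee_pos"])@e)
```

```text
[ 0.4953 -0.0082  0.041 ] 0.042000748351505426
[0.5008 0.0418 0.041 ] 0.04189356655475254
[0.5062 0.0918 0.041 ] 0.041786391232987545
```

carry_out([
  [[0,0,0,0,0,1.7,1],[0,0,0,0,0,3.4,1],[0,0,0,0,0,5.1,1],[0,0,0,0,0,6.4,1],[0,0,0,-0.6,0,6.4,1],[0,0,0,-1.0,0,6.4,1],[0,0,0,-1.5,0,6.4,1],[0,0,0,-2.1,0,6.4,1],[0,0,0,-2.7,0,6.4,1],[0,0,0,-3.3,0,6.4,1],[0,0,0,-3.7,0,6.4,1],[0,0,0,-3.9,0,6.4,1]],
])

```text
t: 3.22
ee_pos: [0.5769, 0.0311, 0.0236]
ee_rot: [[-0.994, 0.109, 0.002], [0.109, 0.994, 0.0], [-0.002, 0.0, -1.0]]
wrist_force: [-3.6, -0.0, 3.3]
opening: 0.004
finger_force: 1.7
```

carry_out([
  [[0,0,0,-0.1,0,0,1],[0,0,0,-0.2,0,0,1],[0,0,0,-0.27,0,0,1],[0,0,0,-0.27,0,0,1]],
])

```text
t: 3.72
ee_pos: [0.5838, 0.0302, 0.0226]
ee_rot: [[-0.994, 0.109, 0.0], [0.109, 0.994, -0.0], [-0.0, -0.0, -1.0]]
wrist_force: [-1.0, -0.1, 0.8]
opening: 0.008
finger_force: 0.8
```

carry_out([
  [[0,0,0,-0.07,0,0,1],[0,0,0,-0.13,0,0,1],[0,0,0,-0.13,0,0,1]],
])

```text
t: 4.1
ee_pos: [0.5848, 0.03, 0.0223]
ee_rot: [[-0.994, 0.109, -0.005], [0.109, 0.994, 0.0], [0.005, -0.0, -1.0]]
wrist_force: [-10.6, 2.8, 8.9]
opening: 0.007
finger_force: 5.5
```

Red is at its stop: 10.6 N and no further travel. Next I back off, lift and go above the green pocket.

carry_out([
  [[0,0,0,0.7,0,0,1],[0,0,0,0.7,0,-1.5,1],[0,0,0,0.7,0,-3.2,1],[0,0,0,0.5,0.5,-4.6,1],[0,0,0,-0.3,2,-4.6,1],[0,0,0,-1.13,3.74,-4.6,1],[0,0,0,-1.13,3.74,-4.6,1],[0,0,0,-1.13,3.74,-4.6,1]],
])

```text
t: 5.1
ee_pos: [0.6331, 0.1375, 0.1601]
ee_rot: [[-0.994, 0.108, -0.0], [0.108, 0.994, -0.0], [0.0, -0.001, -1.0]]
wrist_force: [0.5, -0.1, -0.7]
opening: 0.002
finger_force: 0.0
```

Run:
```python
from h import *
s=observe();print(s["ee_pos"])
a=read_camera("wrist");cv2.imwrite("pics/w2.png",a[:,:,::-1])
H=cv2.cvtColor(a,cv2.COLOR_RGB2HSV);e=np.array([.994,-.11,0])
m=(H[...,0]>45)&(H[...,0]<80)&(H[...,1]>140)&(H[...,2]>60)
n,l,st,c=cv2.connectedComponentsWithStats(m.astype(np.uint8))
for i in range(1,n):
  if st[i,4]>60:
    w=wray(c[i][::-1],.041,s);print(st[i],w.round(4),(w-s["ee_pos"])@e)
```

```text
[0.63311894 0.13745959 0.16013723]
[199 156 109  11 760] [0.6059 0.1423 0.041 ] -0.027634292159765445
[241 212  22  11 183] [0.6578 0.1349 0.041 ] 0.024847395403929076
```

View pics/w2.png

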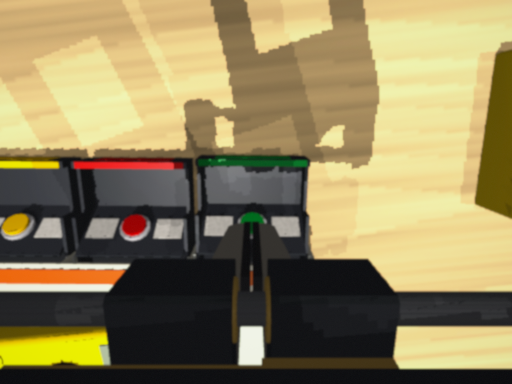

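The green lip is about 26 mm ahead of the TCP, at row 161, slightly ajar compared with red at row 165. The sample head is close behind, so I go down 6 mm nearer the lip and pull.

carry_out([
  [[0,0,0,0.2,0,1,1],[0,0,0,0.2,0,2.4,1],[0,0,0,0.2,0,3.6,1],[0,0,0,0.2,0,4.6,1],[0,0,0,0.2,0,4.6,1],[0,0,0,0.4,0,4.6,1],[0,0,0,0.6,0,4.6,1],[0,0,0,1.0,0,4.6,1],[0,0,0,1.4,0,4.6,1],[0,0,0,1.8,0,4.6,1]],
])

```text
t: 6.4
ee_pos: [0.5798, 0.144, 0.0235]
ee_rot: [[-0.994, 0.109, 0.002], [0.109, 0.994, 0.001], [-0.002, 0.001, -1.0]]
wrist_force: [3.4, 0.4, 3.6]
opening: 0.008
finger_force: 1.9
```

carry_out([
  [[0,0,0,0.4,0,0,1],[0,0,0,0.8,0,0,1],[0,0,0,1.2,0,0,1],[0,0,0,1.6,0,0,1],[0,0,0,2.0,0,0,1],[0,0,0,2.4,0,0,1],[0,0,0,2.7,0,0,1],[0,0,0,2.9,0,0,1],[0,0,0,3.0,0,0,1]],
])

```text
t: 7.52
ee_pos: [0.4896, 0.1532, 0.0224]
ee_rot: [[-0.994, 0.109, -0.001], [0.109, 0.994, -0.0], [0.001, -0.0, -1.0]]
wrist_force: [3.1, 0.4, -2.3]
opening: 0.006
finger_force: 1.6
```

carry_out([
  [[0,0,0,0.1,0,0,1],[0,0,0,0.2,0,0,1],[0,0,0,0.2,0,0,1]],
])

```text
t: 7.9
ee_pos: [0.4845, 0.1539, 0.0225]
ee_rot: [[-0.994, 0.109, 0.001], [0.109, 0.994, -0.0], [-0.001, -0.0, -1.0]]
wrist_force: [5.3, 0.3, -3.4]
opening: 0.004
finger_force: 2.3
```

carry_out([
  [[0,0,0,0.1,0,0,1],[0,0,0,0.2,0,0,1],[0,0,0,0.2,0,0,1]],
])

```text
t: 8.28
ee_pos: [0.4843, 0.1543, 0.0231]
ee_rot: [[-0.994, 0.107, 0.011], [0.107, 0.994, 0.0], [-0.011, 0.001, -1.0]]
wrist_force: [24.1, -10.3, -19.0]
opening: 0.005
finger_force: 12.4
```

At the stop, with 24 N. Now I ease off inside the pocket, lift clear and look.

carry_out([
  [[0,0,0,-0.2,0,0,1],[0,0,0,-0.45,0,0,1],[0,0,0,-0.45,0,0,1],[0,0,0,-0.45,0,-1,1],[0,0,0,-0.45,0,-2.5,1],[0,0,0,-0.45,0,-4.5,1],[0,0,0,-0.45,0,-6,1],[0,0,0,1.5,0,-7.5,1],[0,0,0,3,0,-7.5,1],[0,0,0,3,0,-7.5,1]],
])

```text
t: 9.52
ee_pos: [0.3855, 0.1643, 0.248]
ee_rot: [[-0.994, 0.107, -0.001], [0.107, 0.994, 0.0], [0.001, 0.0, -1.0]]
wrist_force: [0.6, -0.4, -0.1]
opening: 0.005
finger_force: 0.0
```

Run:
```python
from h import *
a=read_camera("top")
cv2.imwrite("pics/top2.png",cv2.resize(a[60:260,130:380,::-1],None,fx=3,fy=3,interpolation=cv2.INTER_CUBIC))
```

```text
(no output)
```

View pics/top2.png

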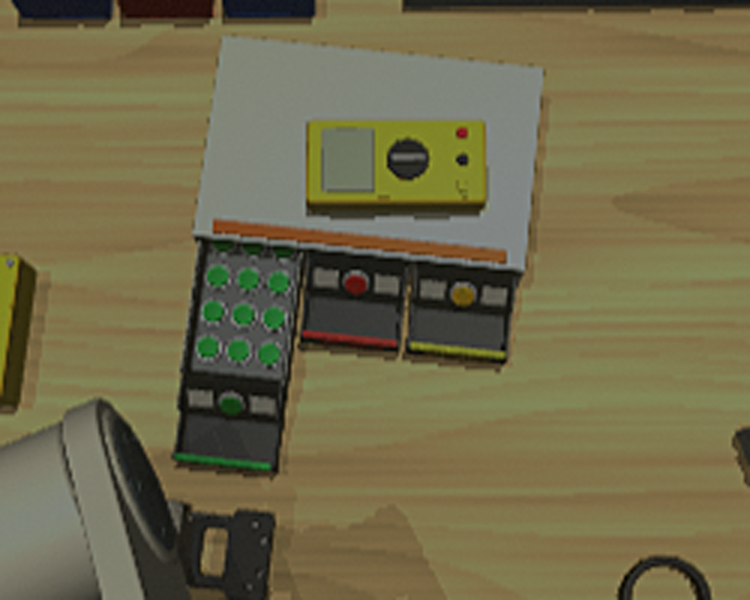

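The green lip is at about (225,462), fully out. Red at (350,339) lines up with yellow at (457,351), and the multimeter hasn't moved.

```bash
python3 -c "
from plant import ctrl
print(ctrl.job_done())"
```

```text
the job is handed in; nothing more can be done
None
```

The red tray is home, the green tray is drawn out to its stop, the yellow tray is still shut, and the job is handed in; the hand-in call returned no verdict.

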